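Close and lock the pull-out recycling bin

ROBOT

A 6-joint arm with a two-finger parallel gripper is mounted at the origin on the work surface. World frame = base frame: x ahead of the robot, y to its left, z up, the work surface at z = 0. Lengths are in mm, angles in rad, forces in N, time in s.
With the tool pointing down it reaches from about 350 to 850 mm from the base axis. Payload 8.1 kg.
Tool frame: the origin (TCP) lies midway between the tips of the shut fingers; the grasp point (between the pads) lies env.grip_depth behind it (env.grip_depth is the distance from the TCP to the grasp point, in mm); z points along the fingers, y is the direction in which the jaws open and shut (so a half turn about z gives the same grasp; the last joint's range is limited). The gripper opens to 85 mm and grips with 20 to 120 N. Pads are 22 mm wide; open, the fingers measure 114 mm over their backs; the gripper's body (76 mm by 85 mm) begins 54 mm behind the grasp point. The pads swing forward as they close: fully open they stand 13 mm farther back than shut.
Start: joints at [1.063, 0.13, 1.488, -0, 1.523, -0.085], TCP at [246.169, 547.18, 231.292] pointing down, gripper open.
Joint ranges: [-2.96, 2.96], [-0.89, 2.26], [0.02, 2.5], [-1.34, 4.48], [0, 2.73], [-2.66, 2.66]. Speed limits (rad/s): [2.39, 2.39, 2.79, 3.14, 3.14, 3.14].

INTERFACE

Orientations are given as a rotation vector (axis times angle).
In Python, from rig import env gives the robot as it stands.
- The arm moves only by the tool jog_arm, never from a script. Its arguments are lists of equal length, an entry for each row: "grip": the finger opening in mm, from 0 to 85.4; "offset": the shift along the tool's x, y, z each as a share of 40 mm, from -1 to 1, a list of three; "spin": the turn about the tool's z as a share of 5 degrees, from -1 to 1. A call has 1 to 12 rows; each row shifts and turns the commanded pose from where the row before left it, along the tool's axes as they then stand; what a row does not reach is not made up. A row lasts 1/10 s, in which the tool goes at most 50 mm and 8.59 degrees, less where a joint would pass 70% of its speed; a pose out of reach is approached as far as the arm can. A call with a number of a shift or a turn outside -1 to 1 is refused whole. A call with a gripper value outside its range is refused whole. The fingers move at their own pace and stop on an object; "grip_force" is the grip in N (left out, the last holds). Time passes only in rows, so rows that do not move let the fingers close. It gives the time, the measured TCP pose, the force and the opening at its end, in the units of the state.
- env.get_obs(): the state, without advancing time (a new reading comes with each control period).
- env.camera(name): name is "scene" or "top"; returns (picture, depth): 384x512x3 uint8, blue, green, red; 384x512 float32, mm along the optical axis (not along the pixel's ray), 0 where there is no reading.
- env.camera_info(name): a dict with "vfov" (degrees; the focal length in pixels is half the picture's height over the tangent of half this angle, whatever the lens; pixels are square), "cx", "cy" (the principal point, pixels), "k1" (the pictures are not rectified: a ray, as slopes to the right and down, at radius r is drawn at 1 + k1 r^2 times it, then the intrinsics apply), "rvec" (rotation vector, rad) and "tvec" (3), from world to camera coordinates, as OpenCV has them. Camera axes: x right, y down, z forward; pixel columns grow to the right and rows downward; lengths in mm; the calibration is good to about 2 mm. A picture is of the moment at which its call begins. camera_info takes no time and is no camera call.
- env.sign_off(): hands the job in, once; it reports no verdict.
Trained networks look in the newest picture that a camera, given by its name, has taken for a name from the list of things; names that differ only in an ending like _2 or _b are one class to them, and where a whole thing is asked for, a point or a joint stands for the part that bears it (a point fixed in the world has none). Each returns a list of dicts, best first, with "confidence" (0 to 1); they miss things now and then, are a little off and sometimes report something else, mostly with a low value. They report only what shows in the picture. A call takes as long as a camera call.
- env.recognise(camera, name): "xyz" ([x, y, z] in mm, in world coordinates, good to about 4 mm: the middle of the surface that is visible of it).
- env.regions_of(camera, name): "mask" (384x512 bool, what is visible of it).
The state is a dict: "time_s": time; "qpos": joint angles; "joint_velocities": joint speeds; "joint_efforts": joint torques, N m; "eef_pos": TCP position; "tool_rot": TCP orientation; "force": force on the tool from outside, world axes, zero at the start; "moment": the same for the moment, N m; "gripper_width": finger opening in mm.
Only numpy, scipy, OpenCV 4.12 (cv2) and the standard library are available. Lean on these libraries where they do the work, as an engineer would, in place of code of your own. Each camera call takes 0.05 s, during which the arm holds its last target.

TASK

Push the pulled-out recycling bin fully home along its rails. Then lock it with the leaning hold-down clamp beside it: turn the clamp's bar knob clockwise until its pad just touches the bin's sloping ledge, then a quarter turn more, and let go. Do not disturb the compost pail, the funnel or the spoon rest.

Things in the scene. Friction and masses are not known exactly. Their poses are not given: they have to be found in the camera images.
- bin (a joint): Slide of the open grey plastic recycling bin (140 mm wide, 220 mm along the rails, rim 172 mm above the cabinet floor) on its two rails. 0 = fully home against the stop, positive = distance pulled out (m), at most 0.16. It slides stiffly (about 3 N) and stays where it is left; pushing the handle bar or the end wall below it towards the stop closes it.
- bin_handle (a point): Centre of the steel handle bar on the bin's end wall: a level round bar 12 mm thick, 100 mm long, 40 mm out from the wall, 152 mm above the cabinet floor. Moves with the bin. Axes: x along the bar (away from the robot at yaw 0), y the way the bin pulls out (push it along -y to close), z up.
- bin_ledge (a point): Middle of the upper face of the flat grey ledge on the bin's wall on the clamp's side, 142 mm above the cabinet floor. The ledge is 160 mm long (along y) and 50 mm across, 8 mm thick, and slopes so that its face is square to the clamp screw. Axes are those of the bin (as for bin_handle). With the bin home the ledge lies under the clamp's pad.
- knob_grip (a point): Centre of the clamp's black bar knob: a straight bar 90 mm long, 16 mm wide, 26 mm tall along the screw, centred on the screw axis. Axes: x along the bar's length, y across its 16 mm width, z up along the screw axis, which leans 32 degrees from vertical towards the robot's side of the rails. The knob turns about z and does not rise or sink. Below the bar's underside 23 mm are free above the steel clamp arm beside the 20 mm thick stem (30 mm thick just under the bar).
- knob (a joint): Angle of the bar knob in rad; grows when it is turned clockwise seen from above along its axis (tightening), range 0 to 6.2. The quick-acting screw drives the pad 24 mm down the axis per turn (3.82 mm per rad). Friction about 0.07 N m; it stays where it is left, also when tight.
- pad_face (a point): Centre of the lower face of the clamp's round black pad (40 mm across, wider than the 24 mm steel clamp arm above it), which is carried on a sprung plunger below the clamp arm. z up along the screw axis. With the bin home, its distance from the ledge face along this z axis is the gap still to be closed (2 to 8 mm at the start).
- pad (a joint): How far the pad has been pushed back into its sprung plunger, in m: 0 while the pad touches nothing, and after touching it grows by 24 mm per further turn of the knob (6 mm for a quarter turn; about 9 N then), at most 14 mm.
- pail: Stainless steel compost pail with a twist cap, 150 mm across, 188 mm tall, loose; origin at the centre of its underside. Bystander.
- funnel: Blue plastic funnel standing mouth down, 120 mm across, 125 mm tall, loose; origin at the centre of its underside. Bystander.
- spoon_rest: White ceramic spoon rest lying flat: dish 100 mm across, 18 mm tall, with a tail to 120 mm from the dish centre along -x of its own axes; loose; origin under the dish centre. Bystander.

How it is judged:
By the outcome, as a careful person would: the job done as asked, in the order asked, and still so for the second after the job is handed in, with the robot touching nothing.
It also fails if it takes over 72 s, if anything falls off the work surface, if the arm or the gripper's body presses on something with over 40 N, if the wrist force passes 120 N, or if a joint passes its speed limit or range.

## Working session

There is one attempt and no reset: what is moved stays moved. The work goes in short steps, Python scripts to look and compute and a tool call to move; the robot and the scene stay as the last step left them, time stands still between calls to the robot, and variables do not carry over. Pictures are saved under pics/ and viewed, and the job is handed in when it is done.

Besides the shell and the picture viewer there is one more tool, called after "Request:" as a command line: name --pt "numbers of a row" for each row, then --argument value for the rest. jog_arm: Moves the arm, as the interface text tells. Shift numbers are shares of 40 mm and turn numbers shares of 5 degrees, none past 1 either way. Its arguments: {"type":"object","properties":{"grip":{"type":"array"},"offset":{"type":"array"},"spin":{"type":"array"},"grip_force":{"type":"number"}},"required":["grip","offset","spin"]}

```bash
ls -la; mkdir -p pics
python3 - <<'E'
from rig import env
import cv2
o=env.get_obs();print(o); print(env.grip_depth)
for c in("scene","top"):
    p,d=env.camera(c);cv2.imwrite(f"pics/{c}0.png",p);print(c,env.camera_info(c))
    for n in("bin_handle","bin_ledge","knob_grip","pad_face","pail","funnel","spoon_rest"):
        print(n,[(r["xyz"],r["confidence"]) for r in env.recognise(c,n)][:2])
E
```

```text
total 12
drwxr-xr-x  3 agent agent 4096 Dec  6 13:20 .
drwxr-xr-x 23 root  root  4096 Dec  6 13:20 ..
drwxr-xr-x  2 agent agent 4096 Dec  6 13:20 pics
{'time_s': 0.0, 'qpos': array([ 1.06256748e+00,  1.31174796e-01,  1.48930428e+00,  6.81682658e-06,
        1.52300052e+00, -8.54106457e-02]), 'joint_velocities': array([ 1.53280598e-04, -4.83519146e-05, -8.30181991e-04,  1.02316204e-03,
       -2.18493144e-03,  1.76984034e-03]), 'joint_efforts': array([ 2.03051836e-04, -5.69423139e+01, -5.00535178e+01, -9.77325953e-05,
        1.54331949e-02, -1.91396066e-05]), 'eef_pos': array([245.90807925, 546.67673589, 230.2225666 ]), 'tool_rot': array([-6.59108077e-01, -3.07110154e+00,  2.83076617e-03]), 'force': array([-0.1620776 , -0.36523351, -0.39385114]), 'moment': array([ 0.04371488,  0.01039654, -0.02747899]), 'gripper_width': 85.22687583116695}
18.700000000000003
scene {'vfov': 49.226371743777236, 'cx': 255.8191544745612, 'cy': 187.33643583893712, 'k1': 0.006802592904535004, 'rvec': array([ 1.69114257,  1.94924069, -0.70030243]), 'tvec': array([  82.33531378, -266.5969924 , 1708.00032035])}
bin_handle [([612.4, -15.7, 124.5], 0.93)]
bin_ledge [([608.8, -21.3, 125.7], 0.8)]
knob_grip []
pad_face []
pail [([691.6, -398.1, 155.2], 0.68)]
funnel [([401.9, -379.9, 36.5], 0.91)]
spoon_rest [([389.7, 345.8, 14.2], 0.58)]
top {'vfov': 52.492675686731516, 'cx': 260.1329670776015, 'cy': 194.30645660311384, 'k1': -0.014261113003955156, 'rvec': array([ 2.21951281, -2.16217431,  0.06485652]), 'tvec': array([ -23.38174361,  490.49934249, 1452.81375835])}
bin_handle []
bin_ledge [([583.5, -20.2, 130.6], 0.59)]
knob_grip [([457.2, -181.2, 232.9], 0.47)]
pad_face [([505.7, -180.5, 156.9], 0.59)]
pail [([644.6, -410.4, 168.5], 0.72)]
funnel [([380.7, -377.3, 31.1], 0.95), ([458.2, -184.1, 234.5], 0.46)]
spoon_rest [([386.5, 344.0, 9.5], 0.93)]
```

View pics/scene0.png

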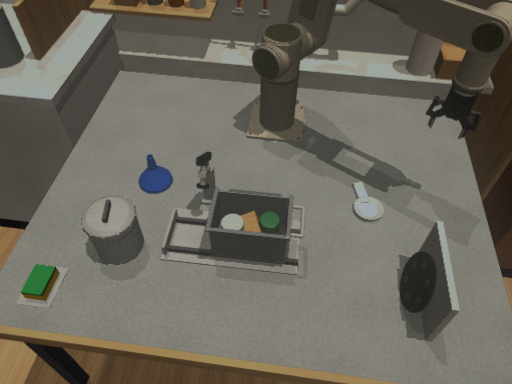

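View pics/top0.png

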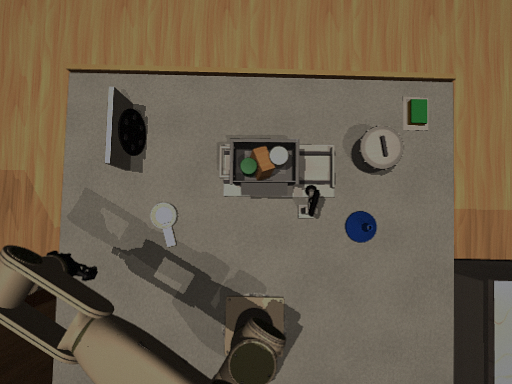

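```bash
cat > h.py <<'E'
import numpy as np,cv2
from rig import env
def cam(c):
    i=env.camera_info(c);R=cv2.Rodrigues(np.array(i["rvec"]))[0];t=np.array(i["tvec"]);f=192/np.tan(np.radians(i["vfov"])/2)
    return i,R,t,f
def cloud(c,d):
    i,R,t,f=cam(c);v,u=np.mgrid[0:384,0:512].astype(float)
    K=np.array([[f,0,i["cx"]],[0,f,i["cy"]],[0,0,1]])
    p=cv2.undistortPoints(np.stack([u.ravel(),v.ravel()],1)[:,None],K,np.array([i["k1"],0,0,0.]))[:,0]
    P=np.c_[p,np.ones(len(p))]*d.reshape(-1,1)
    W=(P-t)@R
    W[d.ravel()==0]=np.nan
    return W.reshape(384,512,3)
def proj(c,X):
    i,R,t,f=cam(c);K=np.array([[f,0,i["cx"]],[0,f,i["cy"]],[0,0,1]])
    return cv2.projectPoints(np.array(X,float).reshape(-1,1,3),np.array(i["rvec"]),t,K,np.array([i["k1"],0,0,0.]))[0][:,0]
E
python3 - <<'E'
from h import *
for c in("scene","top"):
    p,d=env.camera(c);W=cloud(c,d);np.savez(f"{c}1.npz",p=p,d=d,W=W)
    if c=="top": r=(slice(120,230),slice(205,345))
    else: r=(slice(140,280),slice(150,315))
    cv2.imwrite(f"pics/{c}1z.png",cv2.resize(p[r],None,fx=4.8,fy=4.8 if c=="top" else 4.2,interpolation=cv2.INTER_CUBIC) if c=="top" else cv2.resize(p[r],None,fx=4.2,fy=4.2,interpolation=cv2.INTER_CUBIC))
    for n in("bin_handle","knob_grip","pad_face","bin_ledge"):
        for m in env.regions_of(c,n)[:2]:
            k=m["mask"];q=W[k];q=q[~np.isnan(q[:,0])]
            vv,uu=np.where(k);print(c,n,m["confidence"],k.sum(),uu.min(),uu.max(),vv.min(),vv.max(),np.median(q,0).round(),np.percentile(q,[3,97],axis=0).round())
W=np.load("top1.npz")["W"]
print("top z map");
for v in range(182,222,2): print(v,[ (int(a[0]),int(a[1]),int(a[2])) for a in W[v,300:324:3]])
E
```

```text
scene bin_handle 0.66 791 139 171 154 192 [ 402. -382.   36.] [[ 359. -432.    6.]
 [ 435. -340.  118.]]
scene bin_handle 0.57 5603 205 304 188 262 [610. -17. 128.] [[ 525. -128.   31.]
 [ 670.  105.  172.]]
scene knob_grip 0.66 166 196 209 153 170 [ 475. -181.  230.] [[ 432. -195.  200.]
 [ 498. -172.  254.]]
scene pad_face 0.47 59 197 207 182 188 [ 506. -179.  160.] [[ 493. -195.  150.]
 [ 519. -167.  168.]]
scene bin_ledge 0.77 5810 205 305 188 263 [609. -16. 127.] [[ 495. -129.   25.]
 [ 670.  118.  172.]]
scene bin_ledge 0.51 816 139 171 155 193 [ 402. -382.   35.] [[ 355. -433.    2.]
 [ 436. -339.  115.]]
top bin_handle 0.71 4008 218 300 138 196 [588. -17. 132.] [[ 489. -132.   24.]
 [ 667.  125.  174.]]
top pad_face 0.37 29 307 314 186 190 [ 508. -180.  161.] [[ 501. -193.  155.]
 [ 515. -169.  165.]]
top bin_ledge 0.72 3992 218 300 137 196 [589. -19. 132.] [[ 488. -134.   24.]
 [ 668.  124.  174.]]
top z map
182 [(540, -158, 26), (540, -170, 24), (540, -181, 25), (541, -192, 26), (541, -203, 27), (542, -215, 24), (542, -226, 24), (542, -237, 25)]
184 [(534, -160, 7), (534, -
[... 658 characters left out ...]
06, -240, 8)]
194 [(496, -161, 8), (496, -172, 7), (497, -184, 2), (485, -172, 192), (485, -181, 197), (482, -184, 249), (482, -193, 254), (498, -241, 6)]
196 [(488, -161, 5), (489, -172, 9), (489, -184, 2), (478, -172, 194), (478, -181, 200), (476, -184, 247), (476, -193, 254), (490, -241, 7)]
198 [(482, -163, -6), (481, -173, 2), (482, -185, 2), (472, -173, 188), (471, -178, 221), (470, -185, 244), (470, -195, 242), (483, -242, 1)]
200 [(474, -162, -1), (474, -174, -1), (474, -185, -1), (464, -169, 215), (464, -178, 227), (463, -185, 244), (475, -231, 0), (476, -242, 1)]Traceback (most recent call last):
  File "<stdin>", line 13, in <module>
ValueError: cannot convert float NaN to integer
```

```bash
ls -la pics
```

```text
total 1232
drwxr-xr-x 2 agent agent   4096 Dec  6 13:21 .
drwxr-xr-x 3 agent agent   4096 Dec  6 13:21 ..
-rw-r--r-- 1 agent agent 276170 Dec  6 13:20 scene0.png
-rw-r--r-- 1 agent agent 338302 Dec  6 13:21 scene1z.png
-rw-r--r-- 1 agent agent 303915 Dec  6 13:20 top0.png
-rw-r--r-- 1 agent agent 327380 Dec  6 13:21 top1z.png
```

View pics/scene1z.png

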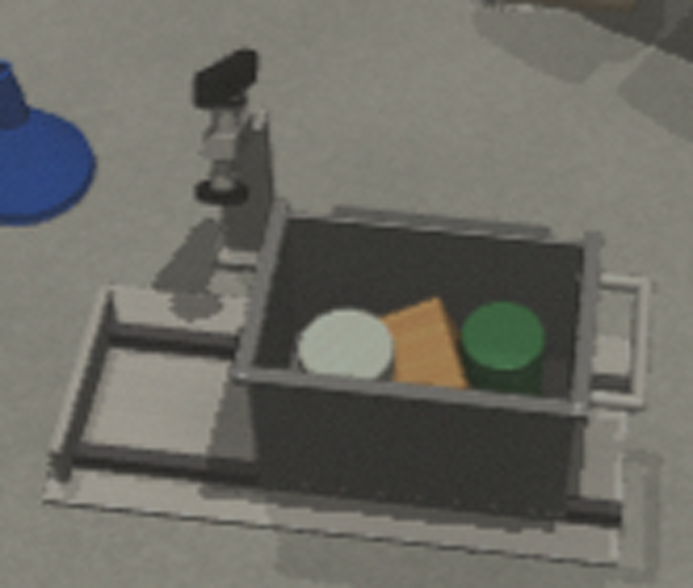

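View pics/top1z.png

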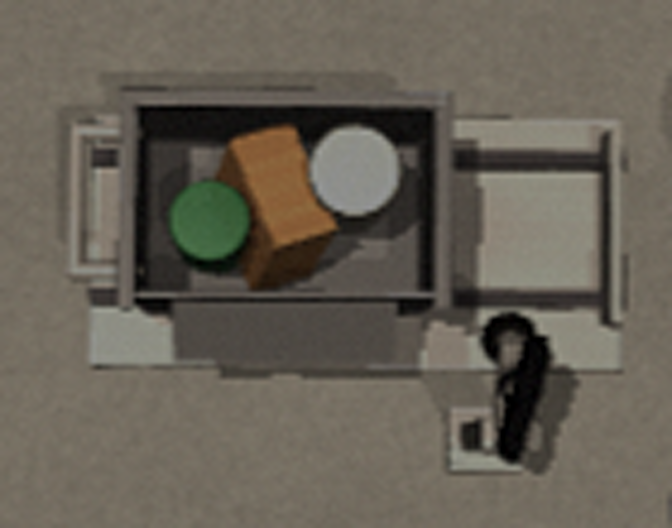

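Run:
```python
from h import *
T=np.load("top1.npz")["W"];S=np.load("scene1.npz")["W"]
sel=lambda W,a,b:W[np.all((W>a)&(W<b),-1)]
# rim: 165-178
for n,W in(("top",T),("scene",S)):
    r=sel(W,[450,-140,160],[720,95,182]);
    print(n,"rim",len(r),np.percentile(r,[1,50,99],axis=0).round(1).tolist())
    rect=cv2.minAreaRect(r[:,:2].astype(np.float32));print(rect)
    hb=sel(W,[480,85,135],[720,180,165]);print("handle",len(hb),np.percentile(hb,[2,50,98],axis=0).round(1).tolist())
    far=hb[hb[:,1]>hb[:,1].max()-16]; print(cv2.fitLine(far[:,:2].astype(np.float32),cv2.DIST_HUBER,0,.01,.01).ravel(), len(far))
    cl=sel(W,[380,-240,15],[540,-140,300])
    print("clamp",len(cl))
    print("lid thing",np.percentile(sel(W,[450,300,20],[900,560,400]),[1,99],axis=0).round().tolist())
    for q in cl[np.argsort(cl[:,2])][::max(1,len(cl)//60)]: print(q.round().astype(int).tolist(),end=" ")
    print()
# ledge fit top: 
l=sel(T,[490,-90,115],[545,60,165]);A=np.c_[l[:,:2],np.ones(len(l))]
print(len(l));c=np.linalg.lstsq(A,l[:,2],rcond=None)[0];print("ledge",c,np.std(A@c-l[:,2]),np.percentile(l,[2,50,98],axis=0))
```

```text
top rim 683 [[520.6, -139.2, 161.4], [628.1, -32.8, 171.3], [672.2, 94.4, 178.3]]
((595.2050170898438, -22.37458038330078), (154.2404022216797, 234.2145538330078), 0.7329617738723755)
handle 167 [[538.3, 98.1, 150.6], [589.7, 125.3, 156.8], [644.9, 134.2, 163.1]]
[9.9999988e-01 4.2790320e-04 5.9125214e+02 1.2742624e+02] 127
clamp 401
lid thing [[571.0, 437.0, 24.0], [827.0, 508.0, 204.0]]
[414, -177, 15] [421, -166, 16] [421, -162, 17] [413, -162, 19] [417, -162, 20] [436, -165, 23] [538, -215, 25] [536, -159, 28] [435, -165, 52] [438, -166, 82] [423, -166, 116] [430, -166, 145] [492, -175, 147] [495, -167, 152] [506, -197, 155] [443, -168, 157] [505, -173, 158] [509, -190, 159] [519, -186, 160] [512, -186, 160] [508, -183, 161] [515, -190, 161] [508, -169, 161] [431, -201, 162] [434, -201, 163] [426, -170, 164] [514, -172, 165] [511, -189, 166] [440, -173, 167] [527, -141, 170] [450, -175, 176] [473, -173, 189] [496, -175, 194] [475, -172, 196] [495, -181, 198] [489, -178, 199] [489, -184, 202] [492, -184, 205] [416, -182, 209] [462, -174, 212] [413, -178, 213] [465, -177, 214] [426
[... 1429 characters left out ...]
 [494, -177, 172] [458, -172, 175] [488, -171, 185] [503, -192, 189] [499, -177, 191] [429, -171, 194] [494, -193, 196] [494, -187, 197] [478, -181, 199] [480, -184, 200] [478, -190, 202] [486, -185, 203] [472, -179, 207] [427, -170, 210] [464, -174, 212] [463, -177, 215] [474, -181, 217] [425, -176, 219] [435, -186, 224] [484, -181, 228] [484, -180, 232] [492, -181, 235] [462, -179, 239] [461, -191, 241] [494, -192, 244] [492, -195, 246] [475, -190, 250] [491, -186, 251] [487, -184, 256] 
472
ledge [ 6.60732095e-01  4.07832912e-03 -1.90174660e+02] 2.7686795819566083 [[490.4688921  -87.70627392 132.24315932]
 [508.01089619 -16.20984466 145.1146881 ]
 [524.83832304  55.57771386 161.41124408]]
```

```bash
cat >> h.py <<'E'
s,c_=np.sin(np.radians(32)),np.cos(np.radians(32))
E1=np.array([c_,0,s]);E2=np.array([0,1.,0]);AX=np.array([-s,0,c_])
sel=lambda W,a,b:W[np.all((W>a)&(W<b),-1)]
def knob(W,c0,p=None,rad=55):
    X=W.reshape(-1,3);ok=~np.isnan(X[:,0])
    if p is not None: ok&=(p.reshape(-1,3).max(1)<70)
    X=X[ok];L=(X-c0)@np.stack([E1,E2,AX],1)
    m=(np.hypot(L[:,0],L[:,1])<rad)&(np.abs(L[:,2])<19);L=L[m]
    return L
E
python3 - <<'E'
from h import *
c0=np.array([463,-186,231.])
for n in("top","scene"):
    z=np.load(n+"1.npz");L=knob(z["W"],c0,z["p"])
    print(n,len(L),np.percentile(L,[2,25,50,75,98],axis=0).round(1).tolist())
    r=cv2.minAreaRect(L[:,:2].astype(np.float32));print(r)
    w,v=np.linalg.eigh(np.cov(L[:,:2].T));print("ang",np.degrees(np.arctan2(v[1,1],v[0,1])),np.sqrt(w))
    top=L[L[:,2]>6];print("topface",len(top),top.mean(0),np.percentile(top[:,:2],[2,98],axis=0).round(1).tolist(), cv2.minAreaRect(top[:,:2].astype(np.float32)))
E
```

```text
top 174 [[-48.0, -9.4, -16.1], [-24.5, -1.3, 0.4], [-5.3, 3.8, 8.4], [15.1, 8.5, 10.9], [34.2, 15.2, 13.4]]
((-8.369987487792969, 4.931789398193359), (22.829227447509766, 87.29014587402344), 81.66130065917969)
ang 170.31278090112093 [ 5.26182829 25.02275573]
topface 111 [-7.41092638  1.5051327  10.21269701] [[-48.3, -10.0], [33.0, 12.5]] ((-9.046741485595703, 1.48492431640625), (15.433099746704102, 86.93936157226562), 79.98758697509766)
scene 143 [[-46.8, -6.8, -16.6], [-20.4, 2.4, -8.6], [2.7, 6.7, -0.6], [28.6, 11.0, 7.2], [35.8, 15.9, 10.1]]
((-5.08056640625, 7.2011566162109375), (19.361703872680664, 88.99102783203125), 79.37787628173828)
ang 168.63019078290623 [ 3.54510789 26.95942109]
topface 43 [-3.40052351  4.78463446  8.5951137 ] [[-47.1, -6.3], [33.9, 14.6]] ((-6.247997283935547, 4.419393539428711), (12.263167381286621, 84.3680648803711), 80.43873596191406)
```

Request:
jog_arm --grip '[0,0,0,0,0]' --pt "0 0 0" --pt "0 0 0" --pt "0 0 0" --pt "0 0 0" --pt "0 0 0" --spin '[-0.97,-0.97,-0.97,-0.97,-0.97]'

```text
time_s: 1.8
eef_pos: [246.2, 547.2, 231.3]
tool_rot: [-0.006, 3.142, 0.0]
force: [0.4, 0.3, -0.1]
gripper_width: 12.5
```

Request:
jog_arm --grip '[0,0,0,0,0,0,0,0,0,0,0,0]' --pt "-0.72 -0.77 0" --pt "-0.72 -0.77 0" --pt "-0.72 -0.77 0" --pt "-0.72 -0.77 0" --pt "-0.72 -0.77 0" --pt "-0.72 -0.77 0" --pt "-0.72 -0.77 0" --pt "-0.72 -0.77 0" --pt "-0.72 -0.77 0" --pt "-0.72 -0.77 0" --pt "-0.72 -0.77 0" --pt "-0.72 -0.77 0" --spin '[0,0,0,0,0,0,0,0,0,0,0,0]'

```text
time_s: 3.0
eef_pos: [593.0, 176.3, 231.4]
tool_rot: [-0.001, 3.141, 0.0]
force: [-0.0, 1.2, -0.3]
gripper_width: -0.3
```

Request:
jog_arm --grip '[0,0,0,0,0,0,0]' --pt "0 0 0.8" --pt "0 0 0.8" --pt "0 0 0.7" --pt "0 -0.4 0" --pt "0 -0.3 0" --pt "0 -0.3 0" --pt "0 -0.3 0" --spin '[0,0,0,0,0,0,0]'

```text
time_s: 3.7
eef_pos: [593.0, 125.1, 141.3]
tool_rot: [-0.001, 3.139, 0.002]
force: [0.4, 3.8, -1.1]
gripper_width: -0.1
```

Request:
jog_arm --grip '[0,0,0,0,0]' --pt "0 -0.3 0" --pt "0 -0.3 0" --pt "0 -0.3 0" --pt "0 -0.3 0" --pt "0 -0.1 0" --spin '[0,0,0,0,0]'

```text
time_s: 4.2
eef_pos: [592.0, 72.0, 139.4]
tool_rot: [-0.001, -3.141, 0.001]
force: [0.8, 2.3, 0.9]
gripper_width: -0.2
```

Run:
```python
from h import *
p,d=env.camera("top");W=cloud("top",d)
cv2.imwrite("pics/top2z.png",cv2.resize(p[110:240,205:355],None,fx=4.5,fy=4.5,interpolation=cv2.INTER_CUBIC))
r=sel(W,[535,-260,165],[660,60,178]);print(np.percentile(r[:,1],[1,99]),env.get_obs()["force"])
```

```text
[-214.93871382    9.67261206] [ 0.11372647 -0.26068291  0.57817708]
```

View pics/top2z.png

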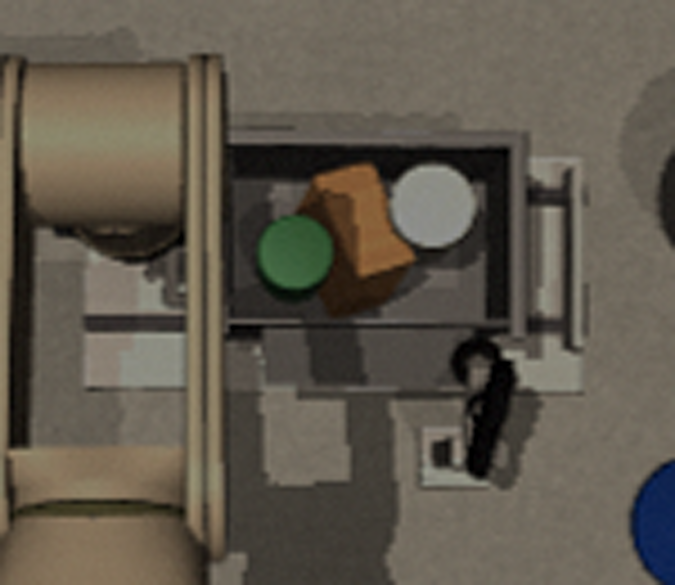

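Request:
jog_arm --grip '[0,0,0,0,0,0]' --pt "0 -0.2 0" --pt "0 -0.15 0" --pt "0 -0.1 0" --pt "0 -0.1 0" --pt "0 -0.1 0" --pt "0 -0.1 0" --spin '[0,0,0,0,0,0]'

```text
time_s: 4.85
eef_pos: [591.9, 43.6, 139.1]
tool_rot: [0.001, -3.141, -0.0]
force: [1.7, 1.7, -0.4]
gripper_width: -0.4
```

Request:
jog_arm --grip '[0,0,0,0]' --pt "0 -0.1 0" --pt "0 -0.1 0" --pt "0 -0.1 0" --pt "0 -0.1 0" --spin '[0,0,0,0]'

```text
time_s: 5.25
eef_pos: [591.9, 27.4, 139.2]
tool_rot: [0.001, -3.141, 0.0]
force: [1.5, 3.2, -0.8]
gripper_width: -0.1
```

Request:
jog_arm --grip '[0,0,0]' --pt "0 -0.1 0" --pt "0 -0.1 0" --pt "0 -0.1 0" --spin '[0,0,0]'

```text
time_s: 5.55
eef_pos: [592.0, 20.3, 139.3]
tool_rot: [-0.003, 3.141, 0.013]
force: [1.5, 35.6, 0.2]
gripper_width: 0.1
```

Request:
jog_arm --grip '[0,0,0,34,34,34]' --pt "0 0.4 0" --pt "0 0.6 0" --pt "0 0 -0.9" --pt "0 0 -1" --pt "0.5 0.5 -1" --pt "0.5 0.5 -1" --spin '[0,0,0,0,0,0]'

```text
time_s: 6.15
eef_pos: [551.3, 95.0, 296.7]
tool_rot: [-0.002, -3.141, 0.002]
force: [0.4, -0.1, 0.4]
gripper_width: 34.0
```

```bash
cat >> h.py <<'E'
def shots(tag,n=4,cams=("top","scene")):
    out={}
    for c in cams:
        ds=[];
        for k in range(n):
            p,d=env.camera(c);ds.append(np.where(d==0,np.nan,d))
        D=np.array(ds);m=np.nanmedian(D,0) if n>1 else D[0]
        m=np.nan_to_num(m);W=cloud(c,m);out[c]=(p,W);np.savez(f"{tag}_{c}.npz",p=p,W=W,D=D)
    return out
E
python3 - <<'E'
from h import *
o=shots("a",4)
for c in o:
    p,W=o[c];D=np.load(f"a_{c}.npz")["D"];print(c,"noise",np.nanmedian(np.nanstd(D,0)))
    r=(slice(120,250),slice(205,355)) if c=="top" else (slice(140,280),slice(150,300))
    cv2.imwrite(f"pics/a_{c}.png",cv2.resize(p[r],None,fx=4.2,fy=4.2,interpolation=cv2.INTER_CUBIC))
    L=knob(W,np.array([463,-186,231.]),p);t=L[L[:,2]>6]
    w,v=np.linalg.eigh(np.cov(t[:,:2].T));print(c,len(t),t.mean(0),cv2.minAreaRect(t[:,:2].astype(np.float32)),np.degrees(np.arctan2(v[1,1],v[0,1])))
    r=sel(W,[535,-260,165],[660,60,178]);print("rim y",np.percentile(r[:,1],[1,99]))
print(env.get_obs()["eef_pos"],env.get_obs()["time_s"])
E
```

```text
top noise 2.9096937
top 118 [-7.73159732  1.55524495  9.75478997] ((-9.30600357055664, 1.2093162536621094), (15.594279289245605, 87.48725891113281), 81.05644226074219) 170.98971233418715
rim y [-259.59759371  -32.98445287]
scene noise 2.4057739
scene 42 [-3.34342697  4.55427484  8.57982749] ((-8.253673553466797, 4.225817680358887), (12.073427200317383, 85.71073913574219), 81.19082641601562) 170.07849594316963
rim y [-259.69204353  -30.10578726]
[551.42280798  94.99769591 293.2938649 ] 6.55
```

View pics/a_top.png

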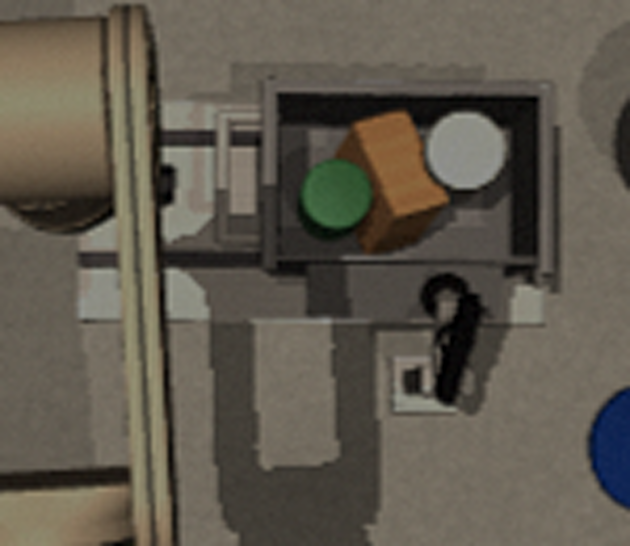

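View pics/a_scene.png

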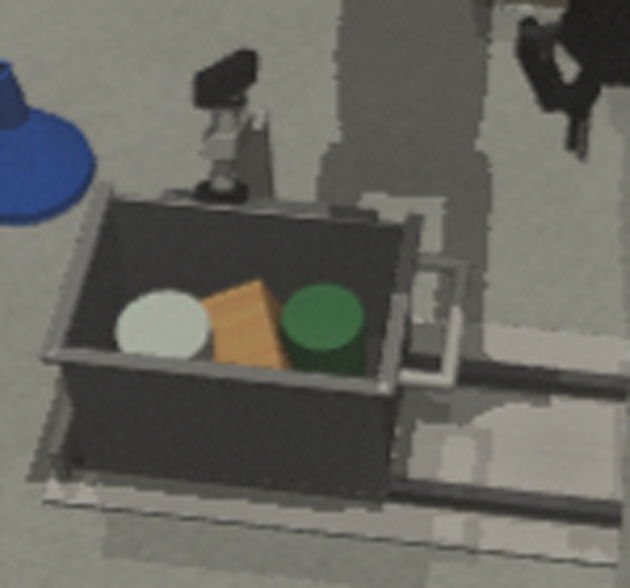

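```bash
cat >> h.py <<'E'
C=np.array([459,-183,225.])
def padax(tag):
    M=np.stack([E1,E2,AX],1)
    for c in("top","scene"):
        z=np.load(f"{tag}_{c}.npz");p,D=z["p"],z["D"]
        W=cloud(c,np.nan_to_num(np.nanmean(D,0)));L=(W-C)@M
        dark=p.max(2)<60
        r=np.hypot(L[...,0],L[...,1])
        m=(r<21)&(r>8)&(L[...,2]<-55)&(L[...,2]>-95)&dark
        led=(np.abs(L[...,0])<22)&(np.abs(L[...,1])>26)&(np.abs(L[...,1])<70)&(L[...,2]<-70)&(L[...,2]>-105)
        a=L[m];b=L[led]
        print(c,"pad n",len(a),np.median(a,0).round(2),"q",np.percentile(a[:,2],[10,90]).round(1),"ledge",len(b),np.median(b,0).round(2),b[:,2].std().round(2))
E
python3 - <<'E'
from h import *
padax("a")
z=np.load("a_top.npz");L=(z["W"]-C)@np.stack([E1,E2,AX],1);p=z["p"]
for v in range(184,196): print(v,[(int(a[0]),int(a[1]),int(a[2]),int(q.max())) if a[0]==a[0] else None for a,q in zip(L[v,304:318],p[v,304:318])])
E
```

```text
top pad n 56 [  7.37   7.89 -81.77] q [-93.5 -80.2] ledge 204 [ -0.57  38.3  -94.79] 1.3
scene pad n 43 [  7.62   7.05 -82.81] q [-87.2 -81.8] ledge 55 [ -9.76  36.8  -95.93] 3.54
184 [(15, 23, -93, 79), (15, 19, -93, 79), (15, 16, -95, 75), (15, 12, -95, 67), (15, 9, -93, 69), (15, 6, -94, 76), (14, 2, -96, 77), (15, 0, -95, 71), (14, -4, -96, 73), (16, -7, -93, 76), (16, -10, -94, 82), (15, -14, -95, 79), (15, -17, -95, 80), (16, -21, -95, 78)]
185 [(11, 23, -94, 79), (11, 19, -94, 74), (9, 15, -98, 65), (12, 12, -92, 61), (11, 9, -95, 52), (11, 5, -94, 28), (15, 3, -88, 23), (16, 0, -86, 7), (16, -3, -86, 17), (12, -7, -93, 47), (12, -11, -95, 74), (11, -14, -95, 75), (12, -18, -95, 79), (10, -21, -97, 79)]
186 [(7, 22, -94, 76), (6, 19, -96, 77), (6, 15, -96, 54), (7, 12, -94, 20), (11, 10, -86, 3), (13, 7, -83, 3), (14, 3, -81, 7), (14, 0, -81, 7), (16, -2, -79, 9), (15, -5, -79, 7), (13, -9, -84, 15), (9, -14, -92, 50), (7, -18, -96, 76), (9, -21, -93, 78)]
187 [(3, 22, -94, 80), (2, 18, -96, 67), (4, 15, -93, 31), (10, 13, -82, 4), (11, 10, -80, 7), (10, 7, -81, 12), (10, 3, -
[... 1502 characters left out ...]
0, 4), (-12, 8, -81, 16), (7, 10, -44, 68), (11, 8, -36, 109), (12, 5, -35, 103), (11, 1, -38, 96), (12, -1, -35, 57), (32, 0, 0, 0), (37, 0, 9, 10), (38, -3, 11, 11), (38, -6, 11, 16)]
194 [(-22, 20, -93, 65), (-23, 17, -93, 61), (-23, 13, -94, 38), (-16, 11, -81, 15), (-15, 8, -79, 26), (5, 10, -41, 75), (8, 7, -36, 110), (8, 4, -35, 103), (9, 1, -34, 94), (8, -1, -36, 51), (28, 0, 0, 2), (35, 0, 13, 9), (34, -4, 11, 9), (35, -6, 13, 7)]
195 [(-26, 20, -93, 71), (-27, 16, -94, 75), (-26, 13, -93, 73), (-27, 9, -94, 52), (-20, 7, -81, 36), (3, 10, -37, 74), (5, 7, -34, 101), (4, 4, -35, 86), (5, 1, -34, 68), (20, 2, -6, 4), (28, 1, 6, 0), (30, -1, 11, 4), (32, -3, 14, 11), (32, -7, 13, 10)]
```

Request:
jog_arm --grip '[40,40,40,40,40,40,40,40,40,40,40,40]' --pt "0.29 -0.87 0" --pt "0.29 -0.87 0" --pt "0.29 -0.87 0" --pt "0.29 -0.87 0" --pt "0.29 -0.87 0" --pt "0.29 -0.87 0" --pt "0.29 -0.87 0" --pt "0.29 -0.87 0" --pt "0 0 0" --pt "0 0 0" --pt "0 0 0" --pt "0 0 0" --spin '[0,0,0,0,0,0,0,0,0.75,0.75,0.7,0]'

```text
time_s: 7.75
eef_pos: [458.7, -183.2, 293.9]
tool_rot: [-0.304, -3.124, -0.001]
force: [-0.1, -0.8, 0.7]
gripper_width: 39.8
```

Run:
```python
from h import *
for c in("top","scene"):
    p,d=env.camera(c)
    r=(slice(120,250),slice(205,355)) if c=="top" else (slice(110,220),slice(130,280))
    cv2.imwrite(f"pics/b_{c}.png",cv2.resize(p[r],None,fx=4.2,fy=4.2,interpolation=cv2.INTER_CUBIC))
o=env.get_obs();print(o["eef_pos"],o["qpos"].round(2),o["gripper_width"],o["time_s"])
```

```text
[ 458.89264458 -182.89989492  294.27749886] [-0.48 -0.18  1.68 -0.    1.64 -1.86] 40.03610088940299 7.85
```

View pics/b_top.png

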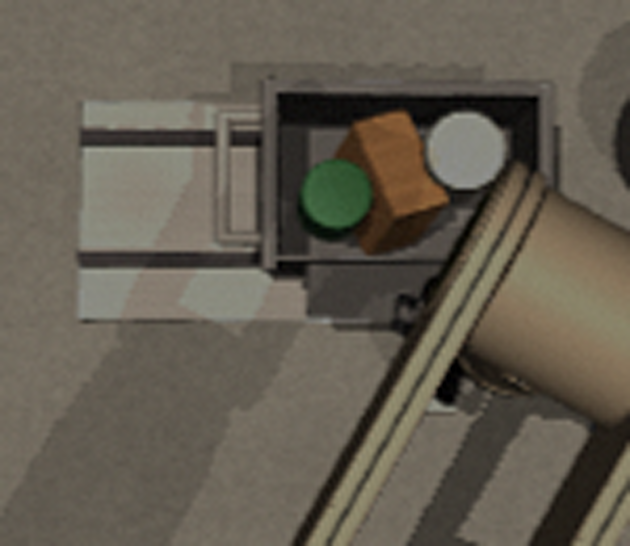

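View pics/b_scene.png

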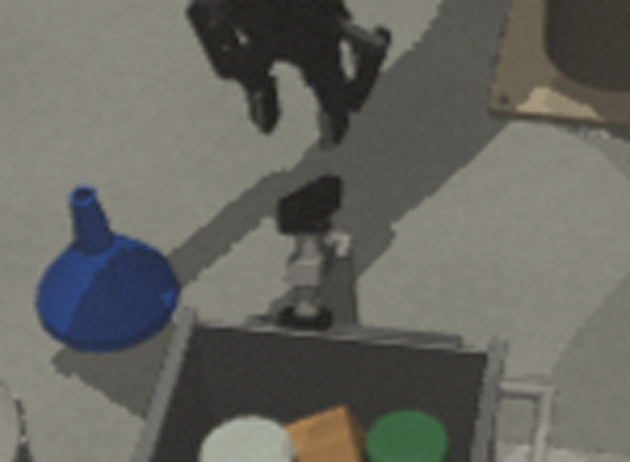

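Request:
jog_arm --grip '[40,40,40,40,40]' --pt "0 0 0.6" --pt "0 0 0.5" --pt "0 0 0.4" --pt "0 0 0.33" --pt "0 0 0" --spin '[0,0,0,0,0]'

```text
time_s: 8.35
eef_pos: [458.2, -182.1, 219.7]
tool_rot: [-0.299, -3.124, -0.002]
force: [0.3, 0.6, 0.1]
gripper_width: 39.6
```

Run:
```python
from h import *
for c in("scene",):
    p,d=env.camera(c)
    r=(slice(110,220),slice(130,280))
    cv2.imwrite(f"pics/c_{c}.png",cv2.resize(p[r],None,fx=4.8,fy=4.8,interpolation=cv2.INTER_CUBIC))
o=env.get_obs();print(o["eef_pos"],o["force"],o["gripper_width"],o["time_s"])
```

```text
[ 458.79798699 -182.46908201  221.23684503] [-0.1211285   0.22092622 -0.18438308] 39.8619208876211 8.4
```

View pics/c_scene.png

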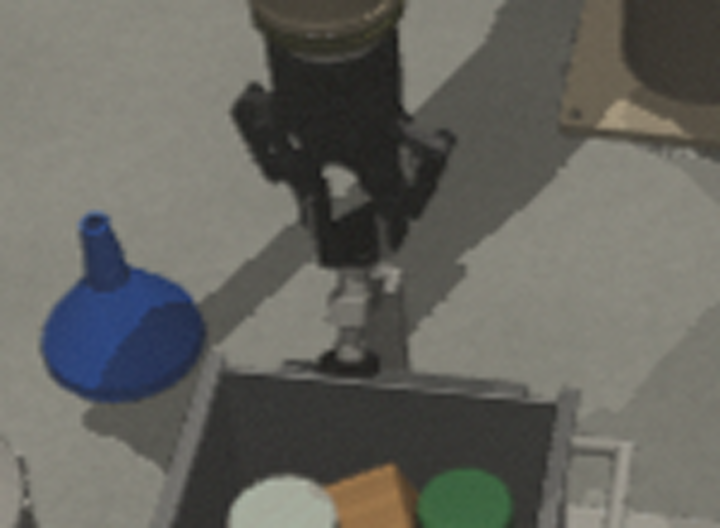

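Request:
jog_arm --grip '[34,34,34,34,34,34,34,34,34,34,34,34]' --pt "0 0 0" --pt "0 0 0" --pt "0 0 0" --pt "0 0 0" --pt "0 0 0" --pt "0 0 0" --pt "0 0 0" --pt "0 0 0" --pt "0 0 0" --pt "0 0 0" --pt "0 0 0" --pt "0 0 0" --spin '[0.8,0.8,0.8,0.8,0.8,0.8,0.8,0.8,0.8,0.8,0.8,0.8]'

```text
time_s: 9.6
eef_pos: [459.5, -184.5, 223.3]
tool_rot: [1.55, 2.73, -0.004]
force: [-1.5, -7.6, -3.3]
gripper_width: 34.1
```

Run:
```python
from h import *
for c in("scene",):
    p,d=env.camera(c)
    r=(slice(110,220),slice(130,280))
    cv2.imwrite(f"pics/d_{c}.png",cv2.resize(p[r],None,fx=4.8,fy=4.8,interpolation=cv2.INTER_CUBIC))
o=env.get_obs();print(o["eef_pos"],o["force"],o["moment"],o["gripper_width"],o["time_s"],o["qpos"][5])
```

```text
[ 459.43771831 -184.46153034  223.30046205] [-1.94770939 -7.08874978 -2.81096798] [-1.09686284  0.15105511  0.12423257] 34.38073014031933 9.65 -1.0168559747546715
```

View pics/d_scene.png

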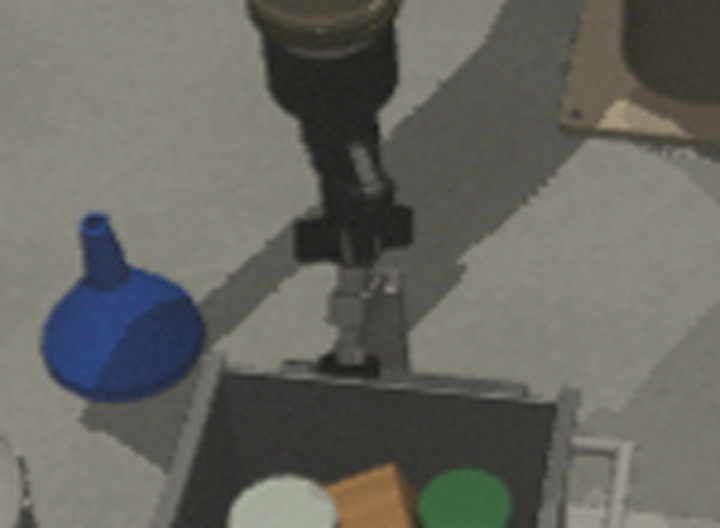

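Request:
jog_arm --grip '[34,34,34,34,34,34,34,34,34,34,34,34]' --pt "0 0 0" --pt "0 0 0" --pt "0 0 0" --pt "0 0 0" --pt "0 0 0" --pt "0 0 0" --pt "0 0 0" --pt "0 0 0" --pt "0 0 0" --pt "0 0 0" --pt "0 0 0" --pt "0 0 0" --spin '[0.8,0.8,0.8,0.8,0.8,0.8,0.8,0.8,0.8,0.8,0.8,0.8]'

```text
time_s: 10.85
eef_pos: [458.5, -183.9, 223.7]
tool_rot: [2.527, 1.864, -0.004]
force: [-9.0, -3.0, 4.0]
gripper_width: 33.5
```

Run:
```python
from h import *
shots("e",4,("scene","top"))
p=np.load("e_scene.npz")["p"];r=(slice(110,220),slice(130,280))
cv2.imwrite(f"pics/e_scene.png",cv2.resize(p[r],None,fx=4.8,fy=4.8,interpolation=cv2.INTER_CUBIC))
p=np.load("e_top.npz")["p"];r=(slice(140,240),slice(225,365))
cv2.imwrite(f"pics/e_top.png",cv2.resize(p[r],None,fx=4.8,fy=4.8,interpolation=cv2.INTER_CUBIC))
padax("e")
o=env.get_obs();print(o["eef_pos"],o["force"],o["moment"],o["gripper_width"],o["time_s"],o["qpos"][5])
```

```text
top pad n 4 [  9.98  16.13 -94.07] q [-94.7 -93. ] ledge 141 [ -0.98  48.35 -94.63] 1.14
scene pad n 28 [  3.55   7.08 -87.89] q [-88.8 -87.1] ledge 54 [ -9.93  39.59 -95.69] 3.25
[ 458.60634815 -183.74468357  223.66557034] [-8.29000041 -2.46406822  4.5322334 ] [-0.41232798  1.46882128  0.14851458] 33.55345708490973 11.25 -0.18657210746025676
```

View pics/e_scene.png

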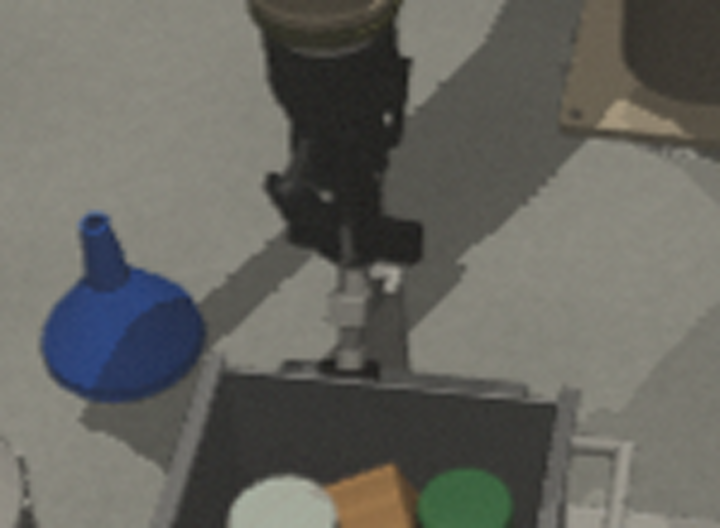

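View pics/e_top.png

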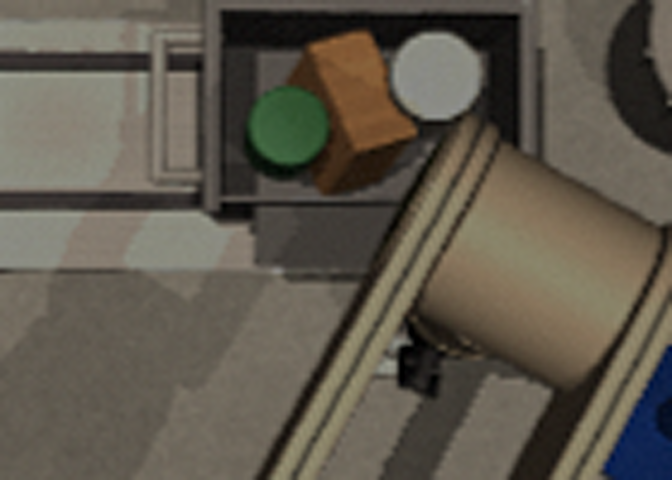

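Request:
jog_arm --grip '[34,34,34,34,38,38]' --pt "0 0 0" --pt "0 0 0" --pt "0 0 0" --pt "0 0 0" --pt "0 0 0" --pt "0 0 0" --spin '[-1,-1,-1,-1,0,0]'

```text
time_s: 11.85
eef_pos: [459.9, -183.0, 223.2]
tool_rot: [2.163, 2.276, 0.001]
force: [-0.7, 1.0, 0.5]
gripper_width: 38.1
```

Request:
jog_arm --grip '[38,38,38,38,38,38,38,38]' --pt "0 0 -0.6" --pt "0 0 -0.8" --pt "0 0 -0.8" --pt "1 0 0" --pt "1 0 0" --pt "1 0 0" --pt "1 0 0" --pt "0.5 0 0" --spin '[0,0,0,0,0,0,0,0]'

```text
time_s: 12.65
eef_pos: [449.9, -0.5, 311.1]
tool_rot: [2.161, 2.279, 0.003]
force: [-0.4, -0.3, 0.2]
gripper_width: 38.0
```

```bash
cat >> h.py <<'E'
def look(tag,n=8):
    o=shots(tag,n)
    ims=[]
    for c in o:
        p,W=o[c]
        r=(slice(150,240),slice(245,355)) if c=="top" else (slice(120,210),slice(150,260))
        ims.append(cv2.resize(p[r],None,fx=3.6,fy=3.6,interpolation=cv2.INTER_CUBIC))
        L=knob(W,C,p)
        for lo in(5,):
            t=L[L[:,2]>lo];w,v=np.linalg.eigh(np.cov(t[:,:2].T));print(c,len(t),t.mean(0).round(1),[np.round(x,1) for x in cv2.minAreaRect(t[:,:2].astype(np.float32))],"ang",np.degrees(np.arctan2(v[1,1],v[0,1])).round(1))
    cv2.imwrite(f"pics/{tag}.png",np.hstack(ims))
    padax(tag)
    q=env.get_obs();print(q["eef_pos"].round(1),q["time_s"])
E
python3 -c "
from h import *
look('f')"
```

```text
top 142 [-1.3 -1.  11.7] [array([-3.2, -1.6]), array([89.5, 16.9]), np.float64(88.0)] ang 87.3
scene 98 [1.9 1.8 9.7] [array([-0.8,  0.4]), array([87.5, 13.6]), np.float64(86.9)] ang 88.2
top pad n 58 [  4.92   6.48 -87.02] q [-91.7 -86.2] ledge 199 [ -0.73  34.74 -94.73] 0.93
scene pad n 25 [  2.14   7.79 -87.94] q [-88.6 -87.4] ledge 50 [-10.53  37.02 -95.62] 3.44
[449.8  -3.1 310.1] 13.45
```

View pics/f.png

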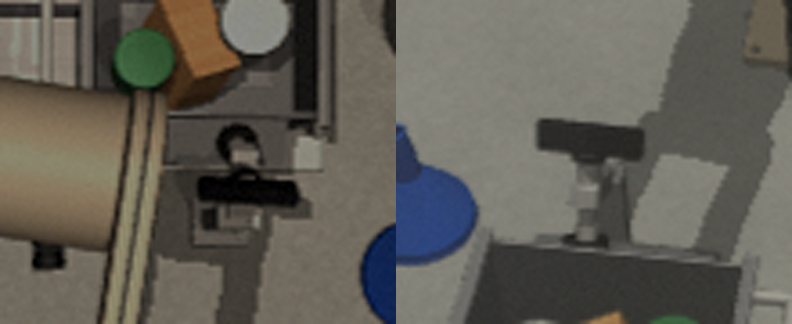

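```bash
cat >> h.py <<'E'
def padz(tag):
    M=np.stack([E1,E2,AX],1);R={}
    for c in("top","scene"):
        z=np.load(f"{tag}_{c}.npz");p,D=z["p"],z["D"]
        L=(cloud(c,np.nan_to_num(np.nanmean(D,0)))-C)@M
        x,y,h=L[...,0]+1.5,L[...,1],L[...,2];r=np.hypot(x,y)
        m=(r<17)&(y>-15)&(p.max(2)<45)&(h<-70)&(h>-93)
        hh=h[m];md=np.median(hh);k=abs(hh-md)<2.5
        led=(np.abs(x)<15)&(np.abs(y)>30)&(np.abs(y)<60)&(h<-90)&(h>-99)
        R[c]=(round(hh[k].mean(),2),k.sum(),round(hh[k].std()/np.sqrt(k.sum()),2),round(np.median(h[led]),2),round(md,2))
    print(tag,R)
E
python3 -c "
from h import *
for t in 'aef': padz(t)"
```

```text
a {'top': (np.float64(-81.16), np.int64(36), np.float64(0.17), np.float64(-94.87), np.float64(-81.02)), 'scene': (np.float64(-82.66), np.int64(11), np.float64(0.29), np.float64(-95.6), np.float64(-82.5))}
e {'top': (np.float64(nan), np.int64(0), np.float64(nan), np.float64(-94.5), np.float64(nan)), 'scene': (np.float64(-87.56), np.int64(11), np.float64(0.13), np.float64(-95.53), np.float64(-87.52))}
f {'top': (np.float64(-86.88), np.int64(35), np.float64(0.12), np.float64(-94.73), np.float64(-86.79)), 'scene': (np.float64(-87.81), np.int64(9), np.float64(0.13), np.float64(-95.4), np.float64(-87.85))}
  return _methods._mean(a, axis=axis, dtype=dtype,
  ret = ret.dtype.type(ret / rcount)
h.py:69: RuntimeWarning: Mean of empty slice.
  R[c]=(round(hh[k].mean(),2),k.sum(),round(hh[k].std()/np.sqrt(k.sum()),2),round(np.median(h[led]),2),round(md,2))
  ret = _var(a, axis=axis, dtype=dtype, out=out, ddof=ddof,
  arrmean = um.true_divide(arrmean, div, out=arrmean,
  ret = ret.dtype.type(ret / rcount)
```

Request:
jog_arm --grip '[38,38,38,38,38,38,38,38,38]' --pt "-0.5 0 0" --pt "-1 0 0" --pt "-1 0 0" --pt "-1 0 0" --pt "-1 0 0" --pt "0 0 0.7" --pt "0 0 0.8" --pt "0 0 0.6" --pt "0 0 0.1" --spin '[0,0,0,0,0,0,0,0,0]'

```text
time_s: 14.35
eef_pos: [457.4, -181.9, 218.4]
tool_rot: [-2.158, -2.275, 0.003]
force: [-0.4, 0.8, 0.2]
gripper_width: 38.1
```

Request:
jog_arm --grip '[34,34,34,34,34,34,34,34,34,34,34,34]' --pt "0 0 0" --pt "0 0 0" --pt "0 0 0" --pt "0 0 0" --pt "0 0 0" --pt "0 0 0" --pt "0 0 0" --pt "0 0 0" --pt "0 0 0" --pt "0 0 0" --pt "0 0 0" --pt "0 0 0" --spin '[0.8,0.8,0.8,0.8,0.8,0.8,0.8,0.8,0.8,0.8,0.8,0.8]'

```text
time_s: 15.55
eef_pos: [458.7, -182.9, 223.6]
tool_rot: [2.904, 1.199, -0.002]
force: [-7.6, 0.1, 2.3]
gripper_width: 33.7
```

Request:
jog_arm --grip '[34,34,34,34,34,34,34,34,34,34,34,34]' --pt "0 0 0" --pt "0 0 0" --pt "0 0 0" --pt "0 0 0" --pt "0 0 0" --pt "0 0 0" --pt "0 0 0" --pt "0 0 0" --pt "0 0 0" --pt "0 0 0" --pt "0 0 0" --pt "0 0 0" --spin '[0.8,0.8,0.8,0.8,0.8,0.8,0.8,0.8,0.8,0.8,0.8,0.8]'

```text
time_s: 16.75
eef_pos: [459.3, -182.4, 223.5]
tool_rot: [-3.14, 0.085, -0.0]
force: [-3.0, 2.2, 1.8]
gripper_width: 33.9
```

Request:
jog_arm --grip '[34,34,34,34,38,38]' --pt "0 0 0" --pt "0 0 0" --pt "0 0 0" --pt "0 0 0" --pt "0 0 0" --pt "0 0 0" --spin '[-1,-1,-1,-1,0,0]'

```text
time_s: 17.35
eef_pos: [459.8, -182.9, 223.2]
tool_rot: [3.107, 0.461, 0.002]
force: [-0.3, 0.5, 0.1]
gripper_width: 37.8
```

Request:
jog_arm --grip '[38,38,38,38,38,38,38,38]' --pt "0 0 -0.6" --pt "0 0 -0.8" --pt "0 0 -0.8" --pt "0.29 -0.95 0" --pt "0.29 -0.95 0" --pt "0.29 -0.95 0" --pt "0.29 -0.95 0" --pt "0.29 -0.95 0" --spin '[0,0,0,0,0,0,0,0]'

```text
time_s: 18.15
eef_pos: [459.0, 17.4, 310.7]
tool_rot: [3.107, 0.461, 0.002]
force: [-0.2, -0.1, -0.2]
gripper_width: 38.0
```

```bash
python3 -c "
from h import *
look('g');padz('g')"
```

```text
top 123 [-0.7 -0.9 12.5] [array([-2.4, -1.5]), array([88.2, 16. ]), np.float64(19.7)] ang -159.9
scene 53 [ 9.2  2.  10.6] [array([-0.9, -1.2]), array([86.6, 13.9]), np.float64(20.0)] ang -159.2
top pad n 57 [  7.24   6.13 -87.44] q [-92.5 -86.2] ledge 212 [ -1.1   36.39 -94.89] 0.87
scene pad n 25 [  2.15   7.57 -87.94] q [-88.6 -87.5] ledge 47 [-11.1   37.35 -95.83] 3.1
[459.1  15.7 310.1] 18.95
g {'top': (np.float64(-87.21), np.int64(33), np.float64(0.15), np.float64(-94.95), np.float64(-87.21)), 'scene': (np.float64(-87.91), np.int64(12), np.float64(0.1), np.float64(-95.79), np.float64(-87.86))}
```

View pics/g.png

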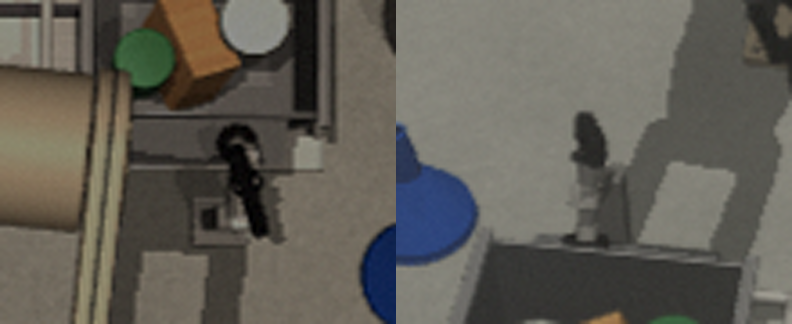

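Request:
jog_arm --grip '[38,38,38,38,38,38,38,38,38]' --pt "-0.29 0.95 0" --pt "-0.29 0.95 0" --pt "-0.29 0.95 0" --pt "-0.29 0.95 0" --pt "-0.29 0.95 0" --pt "0 0 0.7" --pt "0 0 0.8" --pt "0 0 0.6" --pt "0 0 0.1" --spin '[0,0,0,0,0,0,0,0,0]'

```text
time_s: 19.85
eef_pos: [457.4, -182.0, 218.4]
tool_rot: [-3.104, -0.464, 0.008]
force: [0.2, -0.9, -0.8]
gripper_width: 37.9
```

Request:
jog_arm --grip '[38,36,34,34,34,34]' --pt "0 0 0" --pt "0 0 0" --pt "0 0 0" --pt "0 0 0" --pt "0 0 0" --pt "0 0 0" --spin '[0.9,0.9,0.9,0.9,0.9,0]'

```text
time_s: 20.45
eef_pos: [459.6, -182.5, 223.4]
tool_rot: [3.138, -0.151, 0.001]
force: [-2.6, 2.3, 1.7]
gripper_width: 34.0
```

Request:
jog_arm --grip '[31,28,26,24,22,22]' --pt "0 0.03 0" --pt "0 0 0" --pt "0 0 0" --pt "0 0 0" --pt "0 0 0" --pt "0 0 0" --spin '[0,0,0,0,0,0]' --grip_force 20

```text
time_s: 21.05
eef_pos: [459.9, -183.6, 222.7]
tool_rot: [-3.138, 0.148, -0.002]
force: [2.0, 5.7, 3.7]
gripper_width: 21.9
```

Request:
jog_arm --grip '[20,18,16,14,14,14]' --pt "0 0 0" --pt "0 0 0" --pt "0 0 0" --pt "0 0 0" --pt "0 0 0" --pt "0 0 0" --spin '[0,0,0,0,0,0]' --grip_force 20

```text
time_s: 21.65
eef_pos: [459.8, -183.8, 222.7]
tool_rot: [-3.138, 0.149, -0.002]
force: [2.0, 4.3, 5.2]
gripper_width: 16.3
```

Request:
jog_arm --grip '[36,36,36,36,36]' --pt "0 0 0" --pt "0 0 0" --pt "0 0 0" --pt "0 0 0" --pt "0 0 0" --spin '[0,0,0,0,0]'

```text
time_s: 22.15
eef_pos: [459.0, -184.1, 221.9]
tool_rot: [3.138, -0.15, -0.001]
force: [0.5, 0.3, 0.2]
gripper_width: 35.8
```

Request:
jog_arm --grip '[36,36,36,36,36,36,36,36]' --pt "0 0 -0.6" --pt "0 0 -0.8" --pt "0 0 -0.8" --pt "-0.1 -0.99 0" --pt "-0.1 -0.99 0" --pt "-0.1 -0.99 0" --pt "-0.1 -0.99 0" --pt "-0.1 -0.99 0" --spin '[0,0,0,0,0,0,0,0]'

```text
time_s: 22.95
eef_pos: [457.9, 16.5, 310.2]
tool_rot: [3.138, -0.151, 0.001]
force: [-0.1, -0.5, -0.1]
gripper_width: 36.0
```

```bash
python3 -c "
from h import *
look('k',10);padz('k')"
```

```text
top 129 [-0.5 -1.  12.2] [array([-2.9, -1.6]), array([16. , 87.8]), np.float64(87.7)] ang 177.2
scene 56 [ 6.1  2.4 10.3] [array([-1.5,  1.1]), array([12.4, 86.7]), np.float64(87.4)] ang 175.8
top pad n 60 [  6.9    6.5  -87.16] q [-93.1 -86.1] ledge 209 [ -0.66  37.13 -94.75] 0.89
scene pad n 24 [  1.95   8.5  -87.87] q [-88.7 -87.6] ledge 44 [-10.59  38.22 -95.7 ] 2.8
[458.2  15.1 310.1] 23.95
k {'top': (np.float64(-86.83), np.int64(34), np.float64(0.11), np.float64(-94.66), np.float64(-86.86)), 'scene': (np.float64(-87.84), np.int64(12), np.float64(0.06), np.float64(-95.51), np.float64(-87.82))}
```

View pics/k.png

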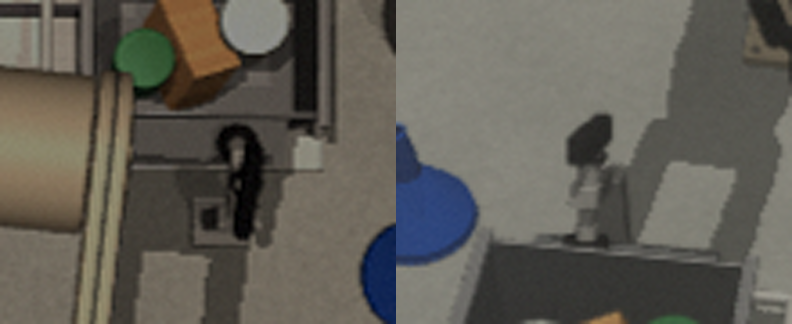

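Run:
```python
from h import *
for c in("top","scene"):
    A=np.load(f"a_{c}.npz")["W"];K=np.load(f"k_{c}.npz")["W"]
    for n,W in(("a",A),("k",K)):
        r=sel(W,[535,-270,165],[660,-20,178]);f=sel(W,[320,-450,20],[460,-310,140]);q=sel(W,[580,-500,60],[780,-320,200])
        print(c,n,"rim",np.percentile(r[:,1],[1,99]).round(1),"funnel",f.mean(0).round(1),"pail",q.mean(0).round(1))
    for n in("pail","funnel","spoon_rest"): print(n,[(r["xyz"],r["confidence"]) for r in env.recognise(c,n)][:1])
p,d=env.camera("scene");cv2.imwrite("pics/end_scene.png",p)
```

```text
top a rim [-265.2  -33.1] funnel [ 380.1 -385.4   47.5] pail [ 650.2 -412.6  159. ]
top k rim [-265.1  -33. ] funnel [ 380.1 -385.    47.5] pail [ 650.1 -412.5  158.9]
pail [([646.6, -407.5, 166.2], 0.57)]
funnel [([382.1, -379.9, 35.4], 0.95)]
spoon_rest [([388.8, 339.5, 13.1], 0.62)]
scene a rim [-266.3  -30.2] funnel [ 397.3 -384.3   52.5] pail [ 679.  -407.1  146.4]
scene k rim [-266.3  -30.3] funnel [ 397.3 -384.5   53. ] pail [ 679.  -407.1  146.4]
pail [([689.9, -400.2, 157.4], 0.62)]
funnel [([404.0, -381.6, 39.6], 0.65)]
spoon_rest [([384.7, 344.2, 11.8], 0.94)]
```

View pics/end_scene.png

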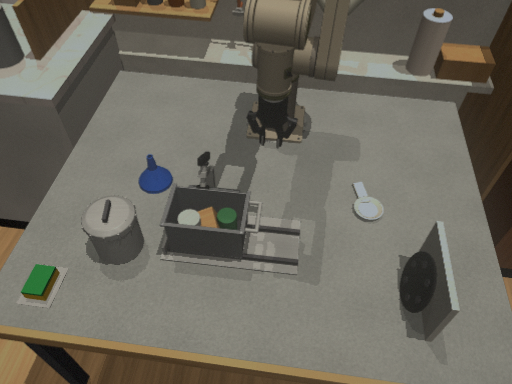

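The end picture shows the bin home with its rim at (165–250, 190–255). The clamp is over the ledge at (205,170), the bystanders are where they were, and the gripper is clear at (270,125).

```bash
python3 -c "
from rig import env
print(env.sign_off(), env.get_obs()['time_s'])"
```

```text
the job is handed in; nothing more can be done
the job is handed in; nothing more can be done
```

The bin is pushed home, the clamp is tightened about a quarter turn past touch, and the job is handed in at about 24 s.

- **Bin:** I pushed it by its handle until it met the stop. The force rose to 36 N there, and the rim position did not change through the clamping.
- **Clamp:** The tool could not be tilted, so I used the open fingers as a fork to turn the knob clockwise. I set the last angle with a light 20 N grip, then let go. By the pictures the knob turned about 174° in all.
- **Touch point:** Depth readings put first touch at about 80–85° of knob turn (5.3–5.7 mm of pad travel). That leaves about 91° past touch, give or take about 6°.
- **Disagreements:** The two cameras differed on pad travel, 5.8 mm from the top and 5.2 mm from the scene, so the touch angle is known only to that range. They also differed by 1–2° on the final bar angle.
- **Bystanders:** The funnel and pail readings were unchanged to within 0.5 mm. The spoon rest agreed within what the recognition network can resolve. The gripper was clear of everything when I handed in.

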